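Switch off the ribbon winder and take off its spindle cap

TASK

The ribbon winder on the counter is due for a new spool: first switch it off by swinging the red lever fully over to the back, and only then unscrew the orange cap that keeps the spool on the spindle. Nobody remembers whether its thread is left- or right-handed, so if it jams one way, turn it the other way until it comes free, then lift it off. Finish while still holding the cap in the gripper, still, about 8 cm above where it sat, and leave the bell and the two loose spools where they are.

Things in the scene. Friction and masses are not known exactly. Their poses are not given: they have to be found in the camera images.
- winder: Ribbon winder, fixed, 130 (x) x 230 (y) mm. Origin at the centre of its underside, z up, front towards its own -x. Grey deck 26 mm high; on it at its own (0, +55 mm) a red spool (68 mm across, top at height 52 mm) on an upright spindle under the orange cap. Control housing 69 mm high over y = -115 to -25 mm, the lever on it at (0, -70 mm). Guide posts 47 mm high at (-52, 55 +-12 mm).
- cap: Orange ribbed round cap, 48 mm across, 42 mm high, about 250 g, loose, screwed on the spindle. Origin at the centre of its underside, z up; on the spindle its underside is 56 mm and its top (white bar along its own x) 98 mm above the counter. Grip it across the upper, solid 22 mm.
- isolator (a joint): Red toggle lever, angle in rad: 0 = leaning to the winder's front (-x), on; 1.0 = leaning to its back (+x), off. It stays where it is left. It pivots on an axis along the winder's y; start 0 to 0.1.
- isolator_tip (a point): Tip of the red toggle lever, which stands on a yellow block; the rod is 65 mm long.
- bell: Chrome counter bell with a black base, 85 mm across, 59 mm high, loose; leave it. Origin at the centre of its underside.
- green_spool: Loose spool of green ribbon, 72 mm across, 34 mm high; leave it. Origin at the centre of its underside.
- yellow_spool: Loose spool of yellow ribbon, 60 mm across, 20 mm high; leave it. Origin at the centre of its underside.
- spindle_tip (a point): Top of the spindle, 20 mm up inside the cap. Coarse quick thread; its hand varies and cannot be seen. At the start the cap's white bar lies along the winder's x. From there, the wrong way it jams after about 0.2 rad; the right way it turns almost freely without rising by itself and lifts straight off at 1.15 to 1.75 rad (aim at 1.45). Before that it can be pulled up only 2 to 5 mm.
Things that resemble listed ones, but are neither listed nor needed, are in the scene too. Of the things like the cap, leave any that is blue; of the rest the larger one is meant.

How it is judged:
By the outcome, as a careful person would: the job done as asked, in the order asked, and still so for the second after the job is handed in, while the arm keeps its last pose, push and grip.
It also fails if it takes over 56 s, if anything falls off the work surface, if the arm or the gripper's body presses on something with over 40 N, if the wrist force passes 120 N, or if a joint passes its speed limit or range.

ROBOT

A 7-joint arm with a two-finger parallel gripper is mounted at the origin on a cart in front of the work surface, level with it; the furniture and walls round the work are solid. World frame = base frame: x ahead of the robot, y to its left, z up, the work surface at z = 0. Lengths are in m, angles in rad, forces in N, time in s.
With the tool pointing down it reaches from about 0.425 to 0.925 m from the base axis. Payload 6.8 kg.
Tool frame: the origin (TCP) lies between the finger pads; the fingertips stand 14 mm ahead of it and the grasp point (between the pads) lies 5 mm behind it; z points along the fingers, y is the line along which they close (so a half turn about z gives the same grasp; the last joint's range is limited). The gripper opens to 85 mm and grips with 20 to 120 N. Pads are 22 mm wide; open, the fingers measure 114 mm over their backs; the gripper's body (76 mm by 85 mm) begins 54 mm behind the grasp point. The pads swing forward as they close: fully open they stand 13 mm farther back than shut.
Start: joints at [-0.108, 0.477, 0.022, 1.555, -0.011, 1.109, -0.083], TCP at [0.675, 0, 0.245] pointing down, gripper open.
Joint ranges: [-2.96, 2.96], [-0.34, 2.1], [-1.41, 1.46], [0.24, 2.44], [-1.37, 4.51], [0.17, 1.92], [-2.96, 2.96]. Speed limits (rad/s): [2.39, 2.39, 3.14, 3.14, 3.14, 3.14, 3.14].

INTERFACE

Orientations are given as a rotation vector (axis times angle).
In Python, from bench import r, eyes, ticket gives the robot as it stands. The module is installed in compiled form; this text tells all that it offers.
- The arm moves only by the tool arm_command, never from a script. Its argument "plan" is text: rows parted by semicolons, each of 4 numbers parted by spaces: the shift along the tool's x, y, z in m, then the turn about the tool's z in degrees. In form: tx ty tz yaw; .... A call has 1 to 20 rows; each row shifts and turns the commanded pose from where the row before left it, along the tool's axes as they then stand; what a row does not reach is not made up. A row lasts 1/8 s, in which the tool goes at most 62.5 mm and 10.7 degrees, less where a joint would pass 70% of its speed; a pose out of reach is approached as far as the arm can. A call is refused whole if a number of a shift passes 0.0625 or a number of a turn 10.7, either way. A call with a gripper value outside its range is refused whole. "hand" is the closure, from -1 (fully open) to 1 (shut), set as the call begins (left out, the last holds). The fingers move at their own pace and stop on an object; "grip_force" is the grip in N (left out, the last holds). Time passes only in rows, so rows that do not move let the fingers close. It gives the time, the measured TCP pose, the force, the opening and the grip force at its end, in the units of the state.
- r.get_obs(): the state, without advancing time (a new reading comes with each control period).
- eyes.grab_frame(name): name is "scene" or "side" or "wrist"; returns (picture, depth): 420x560x3 uint8, red, green, blue; 420x560 float32, m along the optical axis (not along the pixel's ray), 0 where there is no reading.
- eyes.calibration(name): a dict with "fov_y" (degrees; the focal length in pixels is half the picture's height over the tangent of half this angle, whatever the lens; pixels are square), "cx", "cy" (the principal point, pixels), "k1" (the pictures are not rectified: a ray, as slopes to the right and down, at radius r is drawn at 1 + k1 r^2 times it, then the intrinsics apply), "origin" and "attitude" of the camera in the world; the wrist camera has in their place "tool_from_camera" (4x4, takes a point from camera to tool coordinates, whose origin is the TCP and whose axes are the flange's). Camera axes: x right, y up, looking along -z (the intrinsics and any distortion apply to the point x, -y, -z); pixel columns grow to the right and rows downward; lengths in m; the calibration is good to about 2 mm. A picture is of the moment at which its call begins: read the wrist's pose just before it. calibration takes no time and is no camera call.
- ticket.hand_in(): hands the job in; it is judged then, once.
The state is a dict: "clock": time; "joints": joint angles; "qvel": joint speeds; "tau": joint torques, N m; "tcp_pos": TCP position; "orientation": TCP orientation; "contact_force": force on the tool from outside, world axes, zero at the start; "moment": the same for the moment, N m; "grip_width": finger opening in m; "gripper_force": force on a finger pad.
Only numpy, scipy, OpenCV 4.12 (cv2) and the standard library are available. Lean on these libraries where they do the work, as an engineer would, in place of code of your own. Each camera call takes 0.05 s, during which the arm holds its last target. There are 200 camera calls.

## Working session

There is one attempt and no reset: what is moved stays moved. The work goes in short steps, Python scripts to look and compute and a tool call to move; the robot and the scene stay as the last step left them, time stands still between calls to the robot, and variables do not carry over. Pictures are saved under pics/ and viewed, at most 10 in all, crops included, and the job is handed in when it is done.

Besides the shell and the picture viewer there is one more tool, called after "Emit:" as name(argument=value, ...) on one line, values as JSON. arm_command: Moves the arm, as the interface text tells. Its arguments: {"type":"object","properties":{"plan":{"type":"string"},"hand":{"type":"number"},"grip_force":{"type":"number"}},"required":["plan"]}

```bash
mkdir -p pics; cat > h.py <<'E'
import numpy as np, cv2
from scipy.spatial.transform import Rotation as R
from bench import r, eyes, ticket
def cam(n, obs=None):
    c=eyes.calibration(n)
    if n=='wrist':
        T=np.eye(4);T[:3,:3]=R.from_rotvec(obs['orientation']).as_matrix();T[:3,3]=obs['tcp_pos']
        M=T@np.array(c['tool_from_camera'])
    else:
        M=np.eye(4);a=np.array(c['attitude'],float)
        M[:3,:3]=a if a.shape==(3,3) else R.from_rotvec(a).as_matrix();M[:3,3]=c['origin']
    f=210/np.tan(np.radians(c['fov_y'])/2)
    return c,M,f
def rays(C,uv):
    c,M,f=C;K=np.array([[f,0,c['cx']],[0,f,c['cy']],[0,0,1.]])
    p=cv2.undistortPoints(np.array(uv,float).reshape(-1,1,2),K,np.array([c['k1'],0,0,0.])).reshape(-1,2)
    d=np.c_[p[:,0],-p[:,1],-np.ones(len(p))]
    return M[:3,3],d@M[:3,:3].T
def plane(C,uv,z):
    o,d=rays(C,uv);return o+d*((z-o[2])/d[:,2])[:,None]
def pts(C,uv,dep):
    o,d=rays(C,uv);return o+d*np.array([dep[int(v),int(u)] for u,v in uv])[:,None]
E
python3 - <<'E'
from h import *
for n in('scene','side','wrist'):
    o=r.get_obs();p,d=eyes.grab_frame(n);np.savez(f'{n}0.npz',p=p,d=d)
    cv2.imwrite(f'pics/{n}0.png',p[:,:,::-1]);c=eyes.calibration(n);print(n,c,d.min(),d.max())
print(o)
E
```

```text
scene {'fov_y': 43.11773918567656, 'cx': 287.7726348421021, 'cy': 205.9930153088443, 'k1': 0.028413339272838678, 'origin': array([-0.13854604,  0.62799748,  0.79415206]), 'attitude': array([ 0.47676571, -0.81600954, -1.94636676])} 0.0 2.8613548
side {'fov_y': 44.341270180319775, 'cx': 283.321153804796, 'cy': 215.4952638691848, 'k1': -0.08990850339684958, 'origin': array([ 0.24475999, -0.73057128,  0.59299794]), 'attitude': array([ 1.1280676 , -0.13901462, -0.18686405])} 0.0 3.3077095
wrist {'fov_y': 71.86185679679764, 'cx': 278.3952918871243, 'cy': 207.8186257895974, 'k1': -0.055874513237889806, 'tool_from_camera': array([[ 4.98741091e-04,  9.62256682e-01,  2.72143032e-01,
         6.81529023e-02],
       [ 9.99999829e-01, -5.62635864e-04,  1.56752550e-04,
         1.21809955e-05],
       [ 3.03953619e-04,  2.72142908e-01, -9.62256798e-01,
        -1.26990575e-01],
       [ 0.00000000e+00,  0.00000000e+00,  0.00000000e+00,
         1.00000000e+00]])} 0.0 1.7636001
{'clock': 0.1, 'joints': array([-0.10812163,  0.47773423,  0.02231665,  1.55634807, -0.01149462,
        1.10928215, -0.08310563]), 'qvel': array([-1.72407869e-03, -2.43234343e-03,  1.78722910e-05, -2.87361270e-03,
        6.20252748e-04, -2.55758430e-04, -5.99436608e-04]), 'tau': array([ 5.69385389e-03, -5.97765398e+01,  1.61440808e+00, -2.81952703e+01,
        1.29656185e-02,  5.02699884e-03, -1.13572563e-05]), 'tcp_pos': array([6.74494370e-01, 2.01771818e-05, 2.44413053e-01]), 'orientation': array([-2.22060902e+00, -2.22074576e+00,  1.94639371e-03]), 'contact_force': array([ 0.75490501,  0.22826065, -0.46047879]), 'moment': array([-0.00713491, -0.00256707,  0.01176303]), 'gripper_force': 0.0, 'grip_width': 0.08540215712175639}
```

View pics/scene0.png

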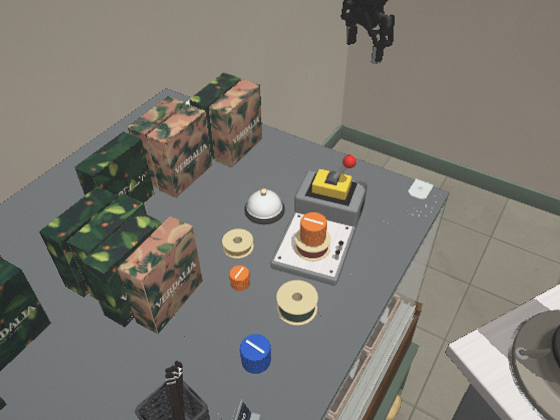

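View pics/side0.png

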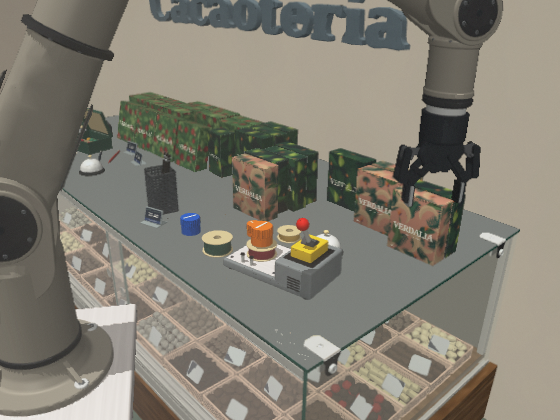

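View pics/wrist0.png

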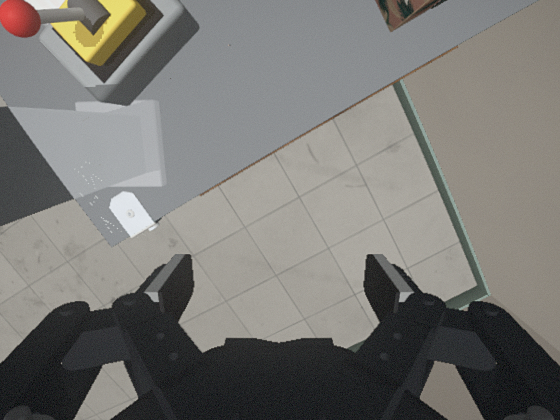

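The scene picture shows three cap-like things: a large orange one on the winder's spool (313,226), a small orange one on the counter (240,277) and a blue one (256,352). The one at (313,226) fits, since it is the larger non-blue cap and sits on the spindle. The red lever ball is at (349,161), the bell at (264,205), the green spool at (297,302) and the yellow spool at (238,243). In the side view the cap is at (260,235) and the ball at (303,225). The wrist view shows the ball at (20,17).

```bash
python3 - <<'E'
from h import *
def blob(hsv,lo,hi,box):
    m=cv2.inRange(hsv,np.array(lo),np.array(hi));k=np.zeros_like(m);x0,y0,x1,y1=box;k[y0:y1,x0:x1]=255;return m&k
boxes={'scene':(220,130,460,330),'side':(180,200,360,310)}
for n,b in boxes.items():
    z=np.load(n+'0.npz');p,d=z['p'],z['d'];C=cam(n);hsv=cv2.cvtColor(p,cv2.COLOR_RGB2HSV)
    for nm,lo,hi in(('orange',(5,170,90),(14,255,255)),('red',(0,190,90),(3,255,255)),('yellow',(22,190,80),(32,255,255))):
        m=blob(hsv,lo,hi,b);N,L,S,cc=cv2.connectedComponentsWithStats(m)
        for i in range(1,N):
            if S[i,4]<40: continue
            v,u=np.where((L==i)&(d>0));P=pts(C,np.c_[u,v],d)
            print(n,nm,S[i],cc[i].round(1),P.mean(0).round(4),P.min(0).round(3),P.max(0).round(3))
            if nm=='orange':
                T=P[P[:,2]>P[:,2].max()-.004];print('  top',T.mean(0).round(4),np.ptp(T,0).round(3))
    # point cloud by height bands
    x0,y0,x1,y1=b;u,v=np.meshgrid(range(x0,x1),range(y0,y1));uv=np.c_[u.ravel(),v.ravel()];uv=uv[d[uv[:,1],uv[:,0]]>0];P=pts(C,uv,d)
    for nm,a,e in(('deck',.022,.030),('housing',.066,.073)):
        s=(P[:,2]>a)&(P[:,2]<e);m=np.zeros(d.shape,np.uint8);m[uv[s][:,1],uv[s][:,0]]=255
        m=cv2.morphologyEx(m,cv2.MORPH_OPEN,np.ones((3,3),np.uint8))
        N,L,S,cc=cv2.connectedComponentsWithStats(m);i=1+S[1:,4].argmax()
        vv,uu=np.where(L==i);Q=pts(C,np.c_[uu,vv],d)[:,:2].astype(np.float32)
        print(n,nm,S[i],cv2.minAreaRect(Q))
z=np.load('scene0.npz')['p'];cv2.imwrite('pics/crop.png',cv2.resize(z[130:385,200:400,::-1],None,fx=2.3,fy=2.3,interpolation=3))
E
```

```text
scene orange [301 213  26  22 331] [313.7 222.5] [0.4185 0.264  0.0971] [0.397 0.24  0.066] [0.445 0.287 0.101]
  top [0.4187 0.2636 0.0985] [0.045 0.045 0.004]
scene orange [230 266  19  24 308] [239.6 277.6] [0.4229 0.4145 0.0244] [0.41  0.396 0.002] [0.446 0.431 0.033]
  top [0.4274 0.4134 0.0306] [0.033 0.033 0.004]
scene deck [ 271  211   83   68 2143] ((0.43114954233169556, 0.25442346930503845), (0.1270046830177307, 0.14490263164043427), 42.56934356689453)
scene housing [299 170  66  38 893] ((0.5055039525032043, 0.17142833769321442), (0.12620151042938232, 0.08561036735773087), 42.83985900878906)
side orange [247 220  25  27 452] [258.9 232.4] [0.4211 0.2672 0.0797] [0.402 0.234 0.002] [0.447 0.432 0.103]
  top [0.4255 0.2587 0.0999] [0.045 0.043 0.004]
side red [297 218  11   8  67] [301.8 221.8] [0.4845 0.1435 0.1582] [0.476 0.136 0.152] [0.494 0.153 0.164]
side yellow [310 236  17  16  72] [318.6 242.4] [0.5285 0.168  0.0956] [0.501 0.133 0.094] [0.545 0.202 0.098]
side deck [225 245  65  37 802] ((0.4358239769935608, 0.24739012122154236), (0.12915027141571045, 0.1554497927427292), 42.0433464050293)
side housing [276 245  66  29 694] ((0.5086360573768616, 0.16744185984134674), (0.12802836298942566, 0.08883083611726761), 41.8547248840332)
```

View pics/crop.png

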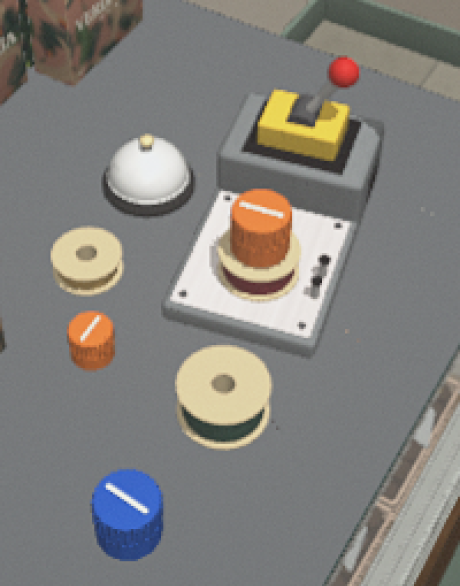

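The crop confirms the target: the large orange cap on the winder's spool at (313,226). The small orange cap on the counter and the blue one are left alone. Winder yaw is about 43° (its +x at 43° in world axes), the lever pivot is near (0.507, 0.169), and the cap is near (0.422, 0.261). I'll move to a hover in front of the lever.

Emit:
arm_command(plan="0.0236 -0.0446 0 0; 0.0236 -0.0446 0 0; 0.0236 -0.0446 0 0; 0.0236 -0.0446 0 0; 0.0236 -0.0446 0 0; 0 0 0 -8.6; 0 0 0 -8.6; 0 0 0 -8.6; 0 0 0 -8.6; 0 0 0 -8.6; 0 0 0 0; 0 0 0 0; 0 0 0 0", hand=1, grip_force=60)

```text
clock: 1.78
tcp_pos: [0.452, 0.118, 0.2453]
orientation: [-1.255, -2.88, 0.0]
contact_force: [0.5, 0.0, -0.0]
grip_width: -0.0001
gripper_force: 0.0
```

```bash
cat > w.py <<'E'
from h import *
import sys
o=r.get_obs();p,d=eyes.grab_frame('wrist');C=cam('wrist',o);k=sys.argv[1]
cv2.imwrite(f'pics/{k}.png',p[:,:,::-1]);np.savez(k,p=p,d=d)
print(o['clock'],o['tcp_pos'],'toolx deg',np.degrees(np.arctan2(*R.from_rotvec(o['orientation']).as_matrix()[1::-1,0])),o['joints'].round(2),o['grip_width'])
hsv=cv2.cvtColor(p,cv2.COLOR_RGB2HSV)
for nm,lo,hi in(('orange',(5,170,90),(14,255,255)),('red',(0,190,90),(3,255,255)),('yellow',(22,190,80),(32,255,255))):
    m=cv2.inRange(hsv,np.array(lo),np.array(hi));N,L,S,cc=cv2.connectedComponentsWithStats(m)
    for i in range(1,N):
        if S[i,4]<150: continue
        v,u=np.where((L==i)&(d>0));P=pts(C,np.c_[u,v],d);T=P[P[:,2]>P[:,2].max()-.005]
        print(nm,S[i],P.mean(0).round(4),P.min(0).round(3),P.max(0).round(3),'top',T.mean(0).round(4),'rect',cv2.minAreaRect(T[:,:2].astype(np.float32)))
E
python3 w.py w1
```

```text
1.775 [0.45198496 0.11803431 0.24528066] toolx deg 132.91151725642396 [-0.26  0.14 -0.14  2.03  0.02  0.98  0.34] -0.00011165201710916289
```

View pics/w1.png

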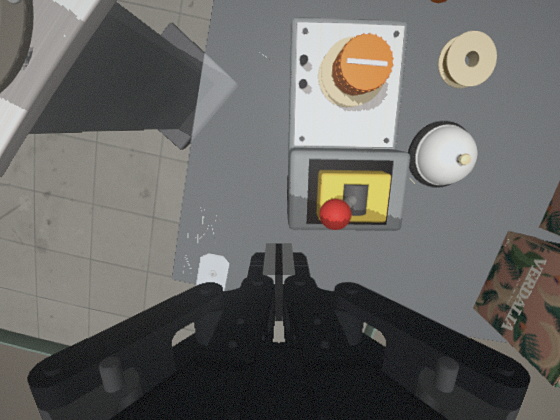

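The wrist view shows the lever ball at (335,213), the yellow block at (353,197) and the cap top at (363,62) with its bar along the winder's x. My colour mask found nothing here, so I'll check the pixel values.

```bash
python3 - <<'E'
from h import *
z=np.load('w1.npz');p,d=z['p'],z['d'];h=cv2.cvtColor(p,cv2.COLOR_RGB2HSV)
for u,v in((335,213),(380,80),(363,45),(330,180)):print(u,v,h[v,u],p[v,u],d[v,u])
C=cam('wrist',r.get_obs())
def rep(nm,lo,hi,box):
    x0,y0,x1,y1=box;m=cv2.inRange(h,np.array(lo),np.array(hi));k=0*m;k[y0:y1,x0:x1]=m[y0:y1,x0:x1]
    v,u=np.where(k>0);c,rad=cv2.minEnclosingCircle(np.c_[u,v].astype(np.float32));print(nm,len(u),c,rad);return u,v,c,rad
u,v,c,rad=rep('red',(0,150,60),(4,255,255),(310,190,360,240));print('z.158',plane(C,[c],.158),'r',rad*(.2453+.127-.158)/C[2])
u,v,c,_=rep('yel',(20,120,60),(35,255,255),(310,160,400,235))
w=h.copy();s=(h[:,:,1]<60)&(h[:,:,2]>170);k=np.zeros(d.shape,np.uint8);k[45:85,340:395]=255*s[45:85,340:395];v,u=np.where(k>0)
rc=cv2.minAreaRect(np.c_[u,v].astype(np.float32));print('bar px',len(u),rc)
P=plane(C,np.c_[u,v],.098);print('bar',cv2.minAreaRect(P[:,:2].astype(np.float32)))
for nm,px in(('deck corners',[(293,20),(405,24),(399,148),(293,146)]),):print(nm,plane(C,px,.026).round(4))
E
```

```text
335 213 [  1 166 214] [214  79  75] 0.22323266
380 80 [ 14 160 215] [215 145  80] 0.25550246
363 45 [ 15 157 213] [213 148  82] 0.2466168
330 180 [ 27 124 220] [220 211 113] 0.28363007
red 726 (334.86187744140625, 213.64364624023438) 15.570549964904785
z.158 [[0.48143405 0.14975951 0.158     ]] r 0.011515066308258395
yel 2335 (353.858642578125, 195.76866149902344) 42.19103240966797
bar px 395 ((367.0, 64.5), (39.0, 54.0), 90.0)
bar ((0.4260115325450897, 0.25983864068984985), (0.0493934266269207, 0.032258257269859314), 44.054203033447266)
deck corners [[0.3404 0.2598 0.026 ]
 [0.4308 0.3414 0.026 ]
 [0.526  0.2476 0.026 ]
 [0.4327 0.1629 0.026 ]]
```

Emit:
arm_command(plan="0.003 0 0.028 0; 0 0 0.028 0; 0 0 0.027 0; 0 0 0 0; 0 0.008 0 0; 0 0.008 0 0; 0 0.008 0 0; 0 0.008 0 0; 0 0.008 0 0; 0 0.008 0 0; 0 0.008 0 0; 0 0.008 0 0; 0 0.006 0 0; 0 0 0 0")

```text
clock: 3.58
tcp_pos: [0.5011, 0.1683, 0.1617]
orientation: [-1.252, -2.881, 0.001]
contact_force: [0.0, -0.6, -1.0]
grip_width: 0.0001
gripper_force: 0.0
```

```bash
cat > b.py <<'E'
from h import *
L=[]
for n,b in(('scene',(300,120,400,200)),('side',(270,190,360,250))):
    p,d=eyes.grab_frame(n);C=cam(n);h=cv2.cvtColor(p,cv2.COLOR_RGB2HSV);x0,y0,x1,y1=b
    m=cv2.inRange(h,np.array((0,150,70)),np.array((4,255,255)))|cv2.inRange(h,np.array((176,150,70)),np.array((180,255,255)));k=0*m;k[y0:y1,x0:x1]=m[y0:y1,x0:x1]
    v,u=np.where(k>0)
    if len(u)<10: print(n,'none');continue
    c,rad=cv2.minEnclosingCircle(np.c_[u,v].astype(np.float32));o,dd=rays(C,[c]);L.append((o,dd[0]/np.linalg.norm(dd[0])));print(n,len(u),c,rad,plane(C,[c],.158))
if len(L)==2:
    A=sum(np.eye(3)-np.outer(q,q) for _,q in L);B=sum((np.eye(3)-np.outer(q,q))@o for o,q in L);X=np.linalg.solve(A,B);print('ball',X)
    e=np.array([np.cos(.738),np.sin(.738)]);print('winder x along from pivot(.505,.170)',(X[:2]-[.505,.17])@e)
E
python3 b.py
```

```text
scene 110 (323.73529052734375, 153.73529052734375) 6.031310081481934 [[0.51495247 0.18698541 0.158     ]]
side 71 (316.5, 213.5) 5.700977325439453 [[0.52338091 0.17571949 0.158     ]]
ball [0.52373631 0.18253843 0.15291267]
winder x along from pivot(.505,.170) 0.022297391535808474
```

Emit:
arm_command(plan="0 0.004 0 0; 0 0.003 0 0; 0 0.002 0 0; 0 0 0 0")

```text
clock: 4.18
tcp_pos: [0.5079, 0.1743, 0.1623]
orientation: [1.253, 2.881, 0.0]
contact_force: [0.5, 0.9, 0.5]
grip_width: -0.0001
gripper_force: 0.0
```

```bash
python3 b.py
```

```text
scene 104 (320.0, 154.0) 6.082862854003906 [[0.51766495 0.19359906 0.158     ]]
side 68 (318.5, 213.59091186523438) 5.6133198738098145 [[0.52724737 0.17454878 0.158     ]]
ball [0.52946108 0.1872556  0.15005552]
winder x along from pivot(.505,.170) 0.02970642294768052
```

Emit:
arm_command(plan="0 0.002 0 0; 0 0.002 0 0; 0 0 0 0")

```text
clock: 4.65
tcp_pos: [0.5109, 0.177, 0.1623]
orientation: [1.253, 2.881, 0.0]
contact_force: [-0.2, -0.2, -0.0]
grip_width: -0.0
gripper_force: 0.1
```

Emit:
arm_command(plan="0 0.002 0 0; 0 0.001 0 0; 0 0 0 0")

```text
clock: 5.03
tcp_pos: [0.5123, 0.1783, 0.1621]
orientation: [-1.253, -2.88, 0.002]
contact_force: [-3.1, -2.9, 1.8]
grip_width: -0.0003
gripper_force: 2.3
```

```bash
python3 b.py; python3 -c "
from h import *
p,d=eyes.grab_frame('side');cv2.imwrite('pics/s2.png',cv2.resize(p[180:300,220:380,::-1],None,fx=4,fy=4,interpolation=3))"
```

```text
scene 101 (318.0, 154.5) 6.103377819061279 [[0.51820138 0.19769096 0.158     ]]
side 64 (319.4814758300781, 213.59259033203125) 5.616682529449463 [[0.52920251 0.17417396 0.158     ]]
ball [0.5322549  0.19010259 0.14828669]
winder x along from pivot(.505,.170) 0.03368882058137272
```

View pics/s2.png

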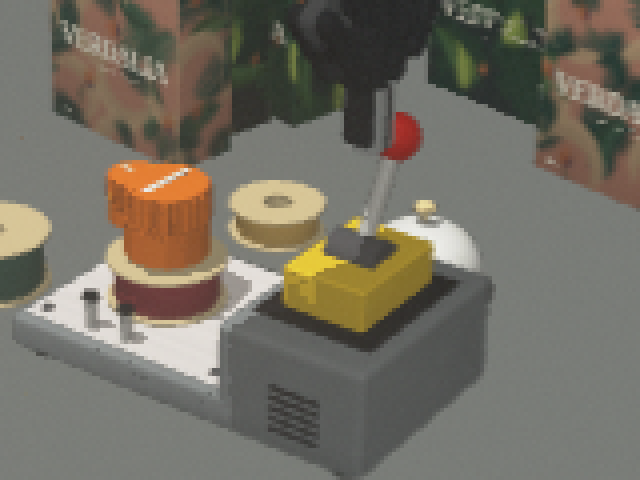

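The side crop shows the lever leaning to the back, ball at (403,137) in the crop. The force is rising, so it is probably at its stop. I'll nudge it a little more to confirm.

Emit:
arm_command(plan="0 0.002 0 0; 0 0 0 0; 0 0 0 0")

```text
clock: 5.55
tcp_pos: [0.5127, 0.1786, 0.1619]
orientation: [-1.253, -2.878, 0.006]
contact_force: [-7.9, -6.1, 6.4]
grip_width: -0.0001
gripper_force: 5.6
```

```bash
python3 b.py
```

```text
scene 96 (317.78570556640625, 154.5) 5.929104804992676 [[0.51839544 0.19804621 0.158     ]]
side 63 (319.0, 213.5) 5.590270042419434 [[0.52836738 0.1747846  0.158     ]]
ball [0.53167275 0.19076538 0.14853397]
winder x along from pivot(.505,.170) 0.03370406343033987
```

The lever is at its stop: 10 N back-force and no ball movement. I'll back off, rise and hover over the cap with the gripper open.

Emit:
arm_command(plan="0 -0.015 0 0; 0 -0.015 0 0; 0 0 -0.03 0; 0 0 -0.03 0; 0 0 -0.023 0; 0.0245 0.004 0 0; 0.0245 0.004 0 0; 0.0245 0.004 0 0; 0.0245 0.004 0 0; 0.0245 0.0034 0 0; 0 0 0 0; 0 0 0 0; 0 0 0 0", hand=-1)

```text
clock: 7.28
tcp_pos: [0.4237, 0.2616, 0.2453]
orientation: [1.255, 2.88, 0.0]
contact_force: [0.9, -0.3, -0.5]
grip_width: 0.0856
gripper_force: 0.0
```

```bash
python3 b.py; sed -i 's/(5,170,90),(14/(8,140,60),(18/' w.py; python3 w.py w2
```

```text
scene 118 (318.0, 154.38888549804688) 6.167769432067871 [[0.51848487 0.19751933 0.158     ]]
side 109 (318.53570556640625, 213.32142639160156) 5.864428997039795 [[0.52768204 0.17578975 0.158     ]]
ball [0.5307939  0.19074615 0.14918562]
winder x along from pivot(.505,.170) 0.033040941258963785
7.375 [0.42357207 0.26183226 0.24530017] toolx deg 132.91564012414491 [-0.48  0.2  -0.23  1.96  0.05  0.99  0.02] 0.08551481230881516
orange [353  78  38  34 841] [0.4297 0.4086 0.0266] [0.414 0.393 0.   ] [0.449 0.429 0.032] top [0.431  0.4106 0.0292] rect ((0.43136003613471985, 0.4108249843120575), (0.03511090576648712, 0.03467777743935585), 58.426475524902344)
orange [257 183  47  38 346] [0.4359 0.2604 0.0963] [0.413 0.239 0.093] [0.447 0.285 0.098] top [0.4359 0.2604 0.0963] rect ((0.43155649304389954, 0.259625643491745), (0.04642648622393608, 0.029835859313607216), 73.68025207519531)
```

View pics/w2.png

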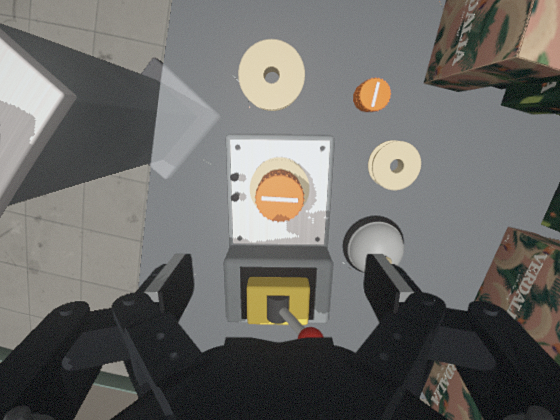

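The lever stays back (ball at (312,336)). The cap top with its bar is near (281,199), and both spools and the bell are undisturbed. Next I'll measure the bar centre.

```bash
python3 - <<'E'
from h import *
z=np.load('w2.npz');p,d=z['p'],z['d'];h=cv2.cvtColor(p,cv2.COLOR_RGB2HSV);o=r.get_obs();C=cam('wrist',o)
k=np.zeros(d.shape,np.uint8);k[190:210,258:304]=255*((h[190:210,258:304,1]<60)&(h[190:210,258:304,2]>170))
N,L,S,cc=cv2.connectedComponentsWithStats(k);i=1+S[1:,4].argmax();print(S[i],cc[i]);c=plane(C,[cc[i]],.098)[0]
m=cv2.inRange(h,np.array((6,110,60)),np.array((18,255,255)));v,u=np.where(m[160:225,240:320]);pk=np.c_[u+240,v+160]
top=pk[[d[y,x]>0 and abs(pts(C,[(x,y)],d)[0,2]-.097)<.006 for x,y in pk]];cx=cv2.minEnclosingCircle(top.astype(np.float32));print(cx,plane(C,[cx[0]],.098))
Rm=R.from_rotvec(o['orientation']).as_matrix();print(c,'tool offset bar',Rm.T@(c-o['tcp_pos']),o['tcp_pos'])
E
```

```text
[261 196  37   7 168] [279.19642857 198.9702381 ]
((279.14404296875, 196.99588012695312), 24.657255172729492) [[0.42233975 0.2634025  0.098     ]]
[0.42372746 0.26198919 0.098     ] tool offset bar [-0.00016607  0.00019072  0.14728914] [0.42345141 0.26198573 0.2452891 ]
```

Emit:
arm_command(plan="0 0 0.04 0; 0 0 0.04 0; 0 0 0.04 0; 0 0 0.025 0; 0 0 0.018 0; 0 0 0 0")

```text
clock: 8.18
tcp_pos: [0.4224, 0.2618, 0.0812]
orientation: [-1.253, -2.879, 0.004]
contact_force: [0.4, 0.2, 1.0]
grip_width: 0.0853
gripper_force: 0.0
```

Emit:
arm_command(plan="0 0 0 0; 0 0 0 0; 0 0 0 0; 0 0 0 0; 0 0 0 0; 0 0 0 0; 0 0 0 0; 0 0 0 0", hand=1, grip_force=60)

```text
clock: 9.18
tcp_pos: [0.4238, 0.263, 0.0836]
orientation: [1.252, 2.88, 0.003]
contact_force: [-1.0, -0.2, 6.7]
grip_width: 0.0464
gripper_force: 60.8
```

Emit:
arm_command(plan="0 0 0 -5; 0 0 0 -5; 0 0 0 -5; 0 0 0 0")

```text
clock: 9.68
tcp_pos: [0.4238, 0.2631, 0.0836]
orientation: [0.87, 3.018, 0.003]
contact_force: [-1.3, 0.1, 6.2]
grip_width: 0.0462
gripper_force: 60.9
```

```bash
cat > q.py <<'E'
from h import *
o=r.get_obs();m=R.from_rotvec(o['orientation']).as_matrix();print('toolx',np.degrees(np.arctan2(m[1,0],m[0,0])),o['tcp_pos'],'F',o['contact_force'].round(1),'M',o['moment'].round(2),o['joints'].round(2),o['grip_width'],o['clock'])
E
python3 q.py
```

```text
toolx 147.83747960404443 [0.42382074 0.26310307 0.08357056] F [-1.3  0.1  6.2] M [ 0.    0.32 -1.03] [-0.46  0.43 -0.27  2.09  0.19  0.64  0.15] 0.04621496092797298 9.675
```

The moment reads -1.03 N m at 15°, so it jams that way. I'll turn it the other way.

Emit:
arm_command(plan="0 0 0 9; 0 0 0 9; 0 0 0 9; 0 0 0 9; 0 0 0 0")

```text
clock: 10.3
tcp_pos: [0.424, 0.2633, 0.0836]
orientation: [1.755, 2.604, 0.004]
contact_force: [0.4, -0.7, 6.7]
grip_width: 0.0465
gripper_force: 60.8
```

```bash
python3 q.py
```

```text
toolx 112.06048145028505 [0.42404089 0.2633255  0.08355805] F [ 0.4 -0.7  6.7] M [-0.12 -0.06 -0.02] [-0.59  0.42 -0.11  2.1   0.08  0.62 -0.37] 0.04649505782964791 10.3
```

It turns freely this way. I'll continue to about 1.45 rad, then lift gently.

Emit:
arm_command(plan="0 0 0 8.7; 0 0 0 8.7; 0 0 0 8.7; 0 0 0 8.7; 0 0 0 8.7; 0 0 0 8.7; 0 0 0 8.7; 0 0 0 0; 0 0 0 0")

```text
clock: 11.42
tcp_pos: [0.4242, 0.2634, 0.0836]
orientation: [-2.832, -1.359, -0.005]
contact_force: [0.6, -0.2, 7.0]
grip_width: 0.0461
gripper_force: 60.9
```

Emit:
arm_command(plan="0 0 -0.004 0; 0 0 -0.004 0; 0 0 0 0")

```text
clock: 11.8
tcp_pos: [0.4233, 0.2627, 0.0907]
orientation: [-2.834, -1.356, -0.001]
contact_force: [2.6, 0.3, -2.2]
grip_width: 0.0469
gripper_force: 61.9
```

```bash
python3 q.py
```

```text
toolx 51.13456918571714 [0.4232687  0.26267842 0.09065563] F [ 2.6  0.3 -2.2] M [ 0.07 -0.45 -0.02] [-0.81  0.41  0.16  2.11 -0.11  0.63 -1.26] 0.04690488011908983 11.8
```

It came free: it rose 7 mm with only its own weight on the wrist. I'll lift to 80 mm.

Emit:
arm_command(plan="0 0 -0.01 0; 0 0 -0.015 0; 0 0 -0.015 0; 0 0 -0.015 0; 0 0 -0.012 0; 0 0 -0.006 0; 0 0 0 0; 0 0 0 0; 0 0 0 0; 0 0 0 0")

```text
clock: 13.05
tcp_pos: [0.4229, 0.2625, 0.163]
orientation: [2.834, 1.355, -0.001]
contact_force: [-0.7, 0.0, -2.3]
grip_width: 0.0461
gripper_force: 62.6
```

```bash
python3 q.py; python3 b.py; python3 -c "
from h import *
p,d=eyes.grab_frame('scene');cv2.imwrite('pics/end.png',cv2.resize(p[120:370,210:400,::-1],None,fx=2.3,fy=2.3,interpolation=3))"
```

```text
toolx 51.09514365340719 [0.42292046 0.2624588  0.16297397] F [-0.7  0.  -2.3] M [ 0.04  0.01 -0.02] [-0.84  0.29  0.18  2.06 -0.07  0.79 -1.29] 0.04614720620757032 13.05
scene none
side 111 (318.53570556640625, 213.32142639160156) 5.864428997039795 [[0.52768204 0.17578975 0.158     ]]
```

View pics/end.png

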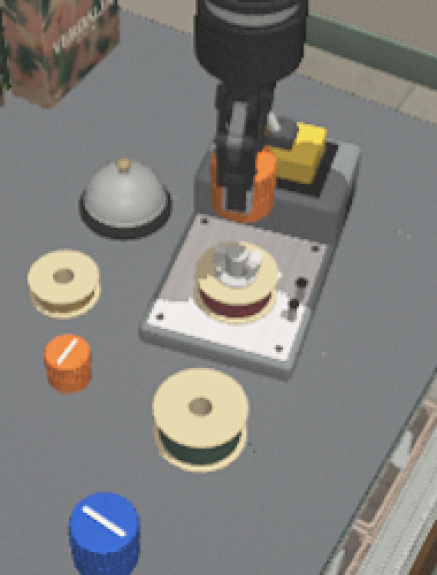

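The cap is held at (243,185) in the crop, above the bare spindle at (237,262). The bell and spools haven't moved, and the side view puts the lever ball exactly where it was left.

```bash
python3 -c "
from bench import ticket
print(ticket.hand_in())"
```

```text
the job is handed in; nothing more can be done
None
```

The job is handed in: I pushed the red lever back to its stop, then unscrewed the cap (it jammed counter-clockwise seen from above and came free clockwise) and am holding it still about 8 cm above its seat, with the bell and both loose spools left alone.

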